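Load, cap and hold down a primer flask on a bench mixer

ROBOT

A 7-joint arm with a two-finger parallel gripper is mounted at the origin on the work surface. World frame = base frame: x ahead of the robot, y to its left, z up, the work surface at z = 0. Lengths are in m, angles in rad, forces in N, time in s.
With the tool pointing down it reaches from about 0.35 to 0.9 m from the base axis. Payload 7.2 kg.
Tool frame: the origin (TCP) lies midway between the tips of the shut fingers; the grasp point (between the pads) lies 19 mm behind it; z points along the fingers, x is the direction in which the jaws open and shut, and the axes are right-handed (so a half turn about z gives the same grasp; the last joint's range is limited). The gripper opens to 85 mm and grips with 20 to 120 N. Pads are 22 mm wide; open, the fingers measure 114 mm over their backs; the gripper's body (76 mm by 85 mm) begins 54 mm behind the grasp point. The pads swing forward as they close: fully open they stand 13 mm farther back than shut.
Start: joints at [1.256, 0.411, -0.013, 1.596, 0.006, 1.134, -0.082], TCP at [0.153, -0.606, 0.231] pointing down, gripper open.
Joint ranges: [-2.95, 2.95], [-0.29, 1.99], [-1.47, 1.44], [0.14, 2.54], [-1.03, 4.17], [0.13, 1.85], [-2.86, 2.86]. Speed limits (rad/s): [2.39, 2.39, 3.01, 3.01, 3.14, 3.14, 3.14].

INTERFACE

Orientations are given as a rotation vector (axis times angle).
In Python, from workcell import robot gives the robot as it stands.
- The arm moves only by the tool apply_moves, never from a script. Its argument "increments" is a list of rows, each a list of 3 entries, a list of its own where there are three numbers: the shift along the tool's x, y, z as a fraction of full scale, then the turn, a rotation vector about the tool's x, y, z as a fraction of full scale, then the opening in per cent of the stroke, from 0 (shut) to 100 (fully open). In form: [[[dx, dy, dz], [ax, ay, az], fingers], ...]. A call has 1 to 10 rows; each row is the pose to reach, as a shift and turn from the pose measured when the call began, along the tool's axes at that moment; what a row does not reach only later rows make up. Full scale, the value 1, is 40 cm for a shift and 30 degrees for a turn. A row lasts 1/8 s, in which the tool goes at most 62.5 mm and 10.7 degrees, less where a joint would pass 70% of its speed; a pose out of reach is approached as far as the arm can. A call with a number of a shift or a turn outside -1 to 1 is refused whole. A call with a gripper value outside its range is refused whole. The fingers move at their own pace and stop on an object; "force" is the grip in N (left out, the last holds). Time passes only in rows, so rows that repeat a pose let the fingers close. It gives the time, the measured TCP pose, the force and the opening at its end, in the units of the state.
- robot.read_state(): the state, without advancing time (a new reading comes with each control period).
- robot.get_image(name): name is "scene" or "top" or "wrist"; returns (picture, depth): 420x560x3 uint8, red, green, blue; 420x560 float32, m along the optical axis (not along the pixel's ray), 0 where there is no reading.
- robot.camera_info(name): a dict with "vertical_fov" (degrees; the focal length in pixels is half the picture's height over the tangent of half this angle, whatever the lens; pixels are square), "cx", "cy" (the principal point, pixels), "world_to_cam" (4x4, takes a point from world to camera coordinates). Camera axes: x right, y up, looking along -z (the intrinsics and any distortion apply to the point x, -y, -z); pixel columns grow to the right and rows downward; lengths in m; the calibration is good to about 2 mm. A picture is of the moment at which its call begins: read the wrist's pose just before it. camera_info takes no time and is no camera call; for the wrist camera it gives the pose at the moment of the call.
- robot.hand_in(): hands the job in, once; it reports no verdict.
The state is a dict: "t": time; "joint_pos": joint angles; "joint_velocities": joint speeds; "tau": joint torques, N m; "tool_pos": TCP position; "orientation": TCP orientation; "ft_force": force on the tool from outside, world axes, zero at the start; "moment": the same for the moment, N m; "gripper_width": opening from 0.0 (shut) to 1.0 (fully open).
Only numpy, scipy, OpenCV 4.12 (cv2) and the standard library are available. Lean on these libraries where they do the work, as an engineer would, in place of code of your own. Each camera call takes 0.05 s, during which the arm holds its last target. There are 200 camera calls.

TASK

Get the round amber flask of frame primer mixed: set it down upright in the sprung ring of the bench mixer (no dropping) and let go of it, then put the loose white plastic cap over its neck. The mixer only runs while its ring is held down, so press straight down on the cap until the ring is fully down on its stop and finish like that, still pressing and holding it down; leave the other things on the bench where they are.

Things in the scene. Friction and masses are not known exactly. Their poses are not given: they have to be found in the camera images.
- flask_center (a point): Half-way up the loose amber glass flask (about 0.25 kg; it stands upright on the bench). Flask: 125 mm tall, flat foot 38 mm across, round belly 68 mm across at 28 mm above the foot, then from 61 mm above the foot up to the top a straight neck 26 mm across. This point is on its axis, 62.5 mm above the foot; z up the neck.
- cap_center (a point): Half-way up the loose white plastic cap (about 0.05 kg, stands on the bench with its open end down). Cylinder 40 mm across and 40 mm tall, flat top; the open socket in its underside is 32 mm across and 22 mm deep. On the flask it goes 22 mm over the neck and rests on the neck's top, so that this point is then 60.5 mm above the flask's half-way point. z up.
- ring_seat (a point): Centre of the upper face of the round seat inside the mixer's sprung ring, 62 mm above the bench with the ring up; it moves with the ring; z up. The flask's foot stands on this seat. The aluminium ring round it (72 mm inside, 114 mm outside diameter) is 8 mm thick, its top 18 mm above the seat; hole and seat are on the mixer's axis. The ring stands on three spring legs on a fixed round grey housing 124 mm across and 30 mm high.
- ring (a joint): How far the mixer's ring is pressed down, m: 0 = up, 0.020 = fully down on its stop. Spring: about 6 N to start it, 14 N at the stop (the weight of ring, flask and cap, about 4 N, helps); it springs back when let go.
- tape: Bystander: roll of tape lying flat, 96 mm across, 19 mm high; origin under its centre.
- tin: Bystander: flat round steel tin, 54 mm across, 22 mm high; origin under its centre.
- jar: Bystander: glass jar with steel lid, 60 mm across, 85 mm high; origin under its centre.
- key: Bystander: white plastic L-shaped frame corner, 50 mm legs, 12 mm high; origin at its underside.
- driver: Bystander: screwdriver lying on the bench; origin at its underside.
- glue: Bystander: white glue bottle, 52 mm across, 150 mm high; origin under its centre.
- brush: Bystander: brush with wooden handle lying on the bench; origin at its underside.
Not all that is in view belongs to the job. There is more than one size of the part that bears flask_center; the job needs the smallest.

How it is judged:
By the outcome, as a careful person would: the job done as asked, in the order asked, and still so for the second after the job is handed in, while the arm keeps its last pose, push and grip.
It also fails if it takes over 64 s, if anything falls off the work surface, if the arm or the gripper's body presses on something with over 40 N, if the wrist force passes 120 N, or if a joint passes its speed limit or range.

## Working session

There is one attempt and no reset: what is moved stays moved. The work goes in short steps, Python scripts to look and compute and a tool call to move; the robot and the scene stay as the last step left them, time stands still between calls to the robot, and variables do not carry over. Pictures are saved under pics/ and viewed, about 8 in all and at most 12, crops included, and the job is handed in when it is done.

Besides the shell and the picture viewer there is one more tool, called after "Request:" as name(argument=value, ...), one argument or row to a line, values as JSON. apply_moves: Moves the arm, as the interface text tells. Shift numbers are shares of 40 cm and turn numbers shares of 30 degrees, none past 1 either way. Its arguments: {"type":"object","properties":{"increments":{"type":"array","items":{"type":"array"}},"force":{"type":"number"}},"required":["increments"]}

```bash
mkdir -p pics; ls
cat > h.py <<'E'
import numpy as np, cv2
from workcell import robot
from scipy.spatial.transform import Rotation as R
def grab(n,tag):
    ci=robot.camera_info(n); im,d=robot.get_image(n)
    np.savez(f'pics/{tag}.npz',im=im,d=d,w2c=ci['world_to_cam'],k=[ci['vertical_fov'],ci['cx'],ci['cy']])
    cv2.imwrite(f'pics/{tag}.png',im[:,:,::-1]); return im,d,ci
def pts(d,ci):
    f=d.shape[0]/2/np.tan(np.radians(ci['vertical_fov'])/2)
    v,u=np.mgrid[:d.shape[0],:d.shape[1]]
    p=np.stack([(u-ci['cx'])/f*d,-(v-ci['cy'])/f*d,-d,np.ones_like(d)],-1)
    return (p@np.linalg.inv(np.array(ci['world_to_cam'])).T)[...,:3]
def rel(p,rv=None):
    "shift to world point p in tool axes, fraction of full scale"
    s=robot.read_state(); r=R.from_rotvec(s['orientation'])
    return r.inv().apply(np.array(p)-s['tool_pos'])/0.4
E
python3 - <<'E'
from h import *
s=robot.read_state(); print(s)
for n in ['scene','top']:
    im,d,ci=grab(n,n+'0'); print(n,ci,(d>0).mean())
a=cv2.imread('pics/scene0.png');b=cv2.imread('pics/top0.png')
E
```

```text
pics
{'t': 0.0, 'joint_pos': array([ 1.25581151,  0.41192466, -0.01274245,  1.59705065,  0.00561286,
        1.13429717, -0.08222289]), 'joint_velocities': array([-0.0005691 , -0.00066482,  0.00013258,  0.00071219, -0.00052889,
        0.00028254,  0.0003637 ]), 'tau': array([-5.75057056e-04, -6.00623989e+01,  6.82019871e-01, -2.99417907e+01,
        1.38743085e-02,  1.03451571e-02, -2.24497029e-05]), 'tool_pos': array([ 0.15253019, -0.60558585,  0.23043478]), 'orientation': array([-2.47727585e+00,  1.93053017e+00,  2.14340277e-03]), 'ft_force': array([ 0.45854316, -0.15649055,  0.43410952]), 'moment': array([ 0.02171027, -0.00165477,  0.03933799]), 'gripper_width': 1.0039263871712676}
scene {'vertical_fov': 53.471678427700866, 'cx': 275.7584261411191, 'cy': 207.80604561790346, 'world_to_cam': array([[-0.62246917,  0.78260807,  0.00753282,  0.33350875],
       [-0.54538626, -0.44065108,  0.71300803,  0.22494554],
       [ 0.56132518,  0.43971722,  0.7011154 , -1.56156459],
       [ 0.        ,  0.        ,  0.        ,  1.        ]])} 0.996016156462585
top {'vertical_fov': 56.802488782061715, 'cx': 277.18130897727673, 'cy': 206.9879918381239, 'world_to_cam': array([[ 0.00907066, -0.99978691, -0.01854322,  0.00574984],
       [ 0.98246128,  0.00545652,  0.18638683, -0.55822859],
       [-0.18624593, -0.01990865,  0.98230143, -0.88356002],
       [ 0.        ,  0.        ,  0.        ,  1.        ]])} 0.9960799319727891
```

View pics/scene0.png

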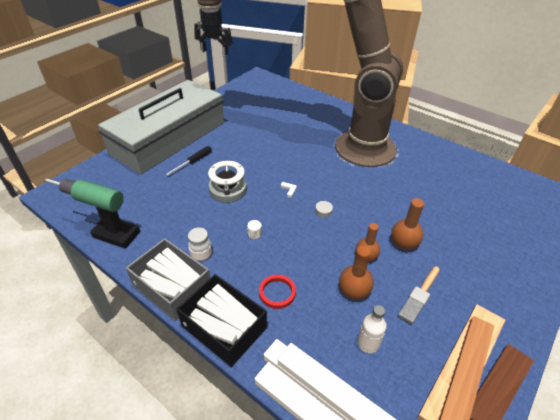

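View pics/top0.png

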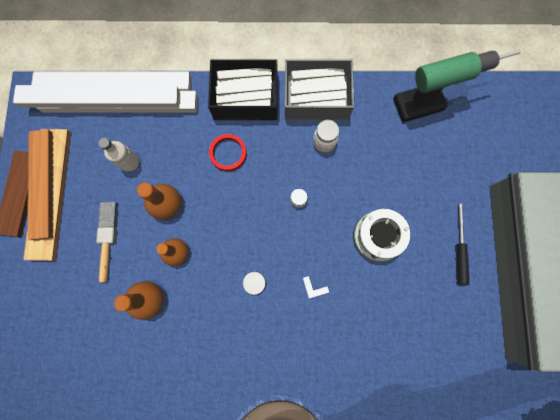

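The scene view shows three amber flasks; the smallest is the middle one, with its neck at (371,235) in scene and its belly at (175,252) in top. The cap is at (254,229) in scene and (299,198) in top. The mixer is at (227,180) in scene and (383,235) in top.

```bash
cat >> h.py <<'E'
def load(tag):
    z=np.load(f'pics/{tag}.npz'); ci=dict(vertical_fov=z['k'][0],cx=z['k'][1],cy=z['k'][2],world_to_cam=z['w2c'])
    return z['im'],z['d'],ci,pts(z['d'],ci)
def circ(q):
    A=np.c_[2*q[:,:2],np.ones(len(q))]; s=np.linalg.lstsq(A,(q[:,:2]**2).sum(1),rcond=None)[0]
    return s[:2],np.sqrt(s[2]+s[0]**2+s[1]**2)
E
python3 - <<'E'
from h import *
for n in ['top0','scene0']:
    im,d,ci,P=load(n)
    hsv=cv2.cvtColor(im,cv2.COLOR_RGB2HSV)
    inb=(P[...,0]>0.2)&(P[...,0]<1.1)&(abs(P[...,1])<0.8)
    b=inb&(hsv[...,0]>100)&(hsv[...,0]<125)&(hsv[...,1]>120); print(n,'bench z',np.median(P[b][:,2]))
    m=((P[...,2]>0.012)&inb).astype(np.uint8)
    k,l,st,c=cv2.connectedComponentsWithStats(m)
    for i in range(1,k):
        if st[i,4]<60: continue
        q=P[l==i]; zt=np.percentile(q[:,2],98); t=q[q[:,2]>zt-0.006]
        (cc),r,_=*cv2.minEnclosingCircle(t[:,:2].astype(np.float32)),0
        print(st[i],'all',q[:,:2].mean(0).round(3),q.min(0).round(3),q.max(0).round(3),'ztop',zt.round(3),'topc',np.round(cc,4),round(r,4),'col',im[l==i].mean(0).astype(int))
E
```

```text
top0 bench z 0.0007974581389469382
[ 394   50  127   71 3390] all [ 0.842 -0.373] [ 0.384 -0.544  0.012] [ 0.907 -0.009  0.972] ztop 0.186 topc [ 0.6352 -0.2178] 0.327 col [64 89 74]
[ 208   59   70   60 3902] all [0.865 0.1  ] [ 0.384 -0.009  0.012] [0.936 0.184 0.972] ztop 0.082 topc [0.6589 0.0871] 0.2914 col [125 126 123]
[ 285   59   69   60 3873] all [ 0.864 -0.094] [ 0.384 -0.177  0.012] [ 0.934 -0.007  0.972] ztop 0.082 topc [ 0.6583 -0.0905] 0.2865 col [149 150 146]
[  13   71  185   40 6779] all [0.863 0.45 ] [ 0.384 -0.009  0.012] [0.932 0.689 0.972] ztop 0.064 topc [0.628  0.3379] 0.4241 col [211 212 212]
[314 119  25  33 637] all [ 0.734 -0.109] [ 0.712 -0.14   0.013] [ 0.771 -0.081  0.091] ztop 0.089 topc [ 0.7429 -0.1115] 0.0271 col [177 176 170]
[   0  129   70  131 6254] all [0.599 0.617] [ 0.384 -0.009  0.012] [0.77  0.713 0.972] ztop 0.044 topc [0.5691 0.3193] 0.3769 col [171 122  79]
[208 134  39  36 443] all [0.705 0.138] [ 0.384 -0.009  0.012] [0.758 0.188 0.972] ztop 0.024 topc [0.5687 0.0759] 0.2035 col [209  60  60]
[ 99 137  40  34 757] all [0.677 0.387] [ 0
[... 2893 characters left out ...]
5 144]
[398 266  41  57 780] all [0.502 0.44 ] [0.378 0.419 0.012] [0.58  0.46  0.025] ztop 0.023 topc [0.4793 0.438 ] 0.1005 col [192 182 170]
[259 275  37  33 419] all [0.713 0.144] [0.662 0.096 0.012] [0.759 0.19  0.023] ztop 0.022 topc [0.7109 0.143 ] 0.0491 col [213  64  67]
[358 305  28  46 894] all [0.699 0.404] [0.664 0.375 0.012] [0.714 0.427 0.154] ztop 0.152 topc [0.686  0.4006] 0.0127 col [184 177 171]
[ 418  305  116  115 7055] all [0.611 0.629] [0.428 0.565 0.012] [0.771 0.72  0.046] ztop 0.043 topc [0.6193 0.6078] 0.1418 col [194 141  99]
[ 254  339  142   81 5669] all [0.872 0.362] [0.823 0.229 0.012] [0.93  0.531 0.066] ztop 0.063 topc [0.8496 0.4011] 0.132 col [242 240 239]
```

Run:
```python
from h import *
for n in ['top0','scene0']:
    im,d,ci,P=load(n); ok=d>0
    def box(x0,x1,y0,y1,z0,z1): 
        q=P[ok&(P[...,0]>x0)&(P[...,0]<x1)&(P[...,1]>y0)&(P[...,1]<y1)&(P[...,2]>z0)&(P[...,2]<z1)]; return q
    def mec(q): c,r=cv2.minEnclosingCircle(q[:,:2].astype(np.float32)); return np.round(c,4),round(r,4),len(q),q[:,2].mean().round(4)
    print(n,'neck top',mec(box(.38,.5,.2,.31,.120,.140)),'neck',mec(box(.38,.5,.2,.31,.075,.115)),'belly',mec(box(.38,.5,.2,.31,.015,.05)))
    print('cap',mec(box(.56,.62,-.07,-.01,.037,.06)))
    q=box(.4,.6,-.32,-.15,.076,.095); print('ring',mec(q))
    q=box(.4,.6,-.32,-.15,.02,.034); print('housing',mec(q)); q=box(.46,.52,-.26,-.2,.05,.07); print('seat',mec(q))
```

```text
top0 neck top (array([0.4518, 0.2597]), 0.0136, 115, np.float64(0.1256)) neck (array([0.4513, 0.2569]), 0.0127, 56, np.float64(0.0953)) belly (array([0.4515, 0.2586]), 0.0337, 236, np.float64(0.0415))
cap (array([ 0.5881, -0.0432]), 0.0203, 198, np.float64(0.0407))
ring (array([ 0.4954, -0.2392]), 0.0572, 1154, np.float64(0.0806))
housing (array([ 0.4952, -0.2386]), 0.0616, 484, np.float64(0.0299))
seat (array([ 0.4946, -0.2392]), 0.0307, 468, np.float64(0.0627))
scene0 neck top (array([0.4526, 0.2618]), 0.0126, 63, np.float64(0.1249)) neck (array([0.4535, 0.2623]), 0.013, 97, np.float64(0.0952)) belly (array([0.4274, 0.2729]), 0.0592, 107, np.float64(0.0376))
cap (array([ 0.588 , -0.0415]), 0.0209, 111, np.float64(0.0403))
ring (array([ 0.4947, -0.2361]), 0.0587, 428, np.float64(0.08))
housing (array([ 0.4965, -0.2363]), 0.0629, 426, np.float64(0.0294))
seat (array([ 0.4905, -0.2423]), 0.0298, 119, np.float64(0.0625))
```

Request:
apply_moves(
  increments=[
    [[-0.68,-0.96,-0.17],[0,0,0],100],
    [[-0.68,-0.96,-0.17],[0,0,0],100],
    [[-0.68,-0.96,-0.17],[0,0,0],100],
    [[-0.68,-0.96,-0.17],[0,0,0],100],
    [[-0.68,-0.96,-0.17],[0,0,0],100],
    [[-0.68,-0.96,-0.17],[0,0,0],100],
    [[-0.68,-0.96,-0.17],[0,0,0],100],
    [[-0.68,-0.96,-0.17],[0,0,0],100],
    [[-0.68,-0.96,-0.17],[0,0,0],100],
    [[-0.68,-0.96,-0.17],[0,0,0],100],
  ],
)

```text
t: 1.35
tool_pos: [0.4578, -0.2487, 0.2984]
orientation: [-2.478, 1.932, 0.003]
ft_force: [-0.0, -0.6, 0.2]
gripper_width: 1.001
```

```bash
cat > go.py <<'E'
import sys; from h import *
s=robot.read_state(); r=R.from_rotvec(s['orientation'])
# turn needed to make tool z exactly down
z=r.as_matrix()[:,2]; tilt=r.inv().apply(np.cross(z,[0,0,-1]))/np.radians(30)
print('t',round(s['t'],2),'tcp',s['tool_pos'].round(4),'x',r.as_matrix()[:,0].round(3),'q',s['joint_pos'].round(2),'F',s['ft_force'].round(1),'w',round(s['gripper_width'],3))
print('turn',tilt.round(3))
for a in sys.argv[1:]: print(a,rel([float(v) for v in a.split(',')]).round(4))
E
python3 go.py 0.452,0.2605,0.30 0.452,0.2605,0.22
```

```text
t 1.35 tcp [ 0.4578 -0.2487  0.2984] x [ 0.244 -0.97  -0.002] q [ 0.64  0.2  -0.28  1.74  0.06  1.22 -0.98] F [-0.  -0.6  0.2] w 1.001
turn [ 0.002  0.003 -0.   ]
0.452,0.2605,0.30 [-1.2382 -0.2964 -0.0022]
0.452,0.2605,0.22 [-1.2379 -0.2966  0.1978]
```

Request:
apply_moves(
  increments=[
    [[-1,-0.25,0],[0,0,0],100],
    [[-1,-0.25,0],[0,0,0],100],
    [[-1,-0.25,0],[0,0,0],100],
    [[-1,-0.25,0],[0,0,0],100],
    [[-1,-0.25,0],[0,0,0],100],
    [[-1,-0.25,0],[0,0,0],100],
    [[-1,-0.25,0],[0,0,0],100],
    [[-1,-0.25,0],[0,0,0],100],
    [[-1,-0.25,0],[0,0,0],100],
  ],
)

```text
t: 2.48
tool_pos: [0.4575, 0.1615, 0.2985]
orientation: [2.474, -1.934, -0.003]
ft_force: [0.3, -0.5, 0.0]
gripper_width: 0.999
```

```bash
python3 go.py 0.452,0.2605,0.30 0.452,0.2605,0.081
python3 - <<'E'
from h import *
grab('wrist','w1')
im,d,ci,P=load('w1'); ok=d>0
q=P[ok&(abs(P[...,0]-.452)<.05)&(abs(P[...,1]-.26)<.05)&(P[...,2]>.118)&(P[...,2]<.14)]
print(len(q), q.size and (cv2.minEnclosingCircle(q[:,:2].astype(np.float32)),q.mean(0)))
E
```

```text
t 2.48 tcp [0.4575 0.1615 0.2985] x [ 0.242 -0.97  -0.001] q [ 0.11  0.17 -0.62  1.8   0.1   1.21 -1.86] F [ 0.3 -0.5  0. ] w 0.999
turn [0.004 0.001 0.   ]
0.452,0.2605,0.30 [-0.2435 -0.0463 -0.0036]
0.452,0.2605,0.081 [-0.2432 -0.0475  0.5439]
780 (((0.4513481557369232, 0.2613685429096222), 0.013393128290772438), array([0.45224065, 0.26053755, 0.12472309]))
```

View pics/w1.png

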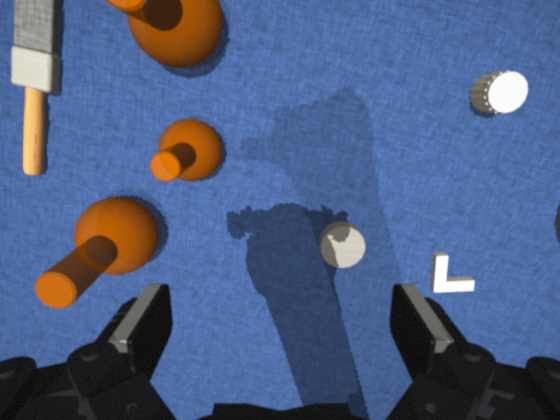

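The wrist view shows the small flask's neck at (166,165) and agrees with the other two cameras to about 1 mm. I'll go over it and down.

Request:
apply_moves(
  increments=[
    [[-0.244,-0.045,0],[0,0,0],100],
    [[-0.244,-0.045,0],[0,0,0],100],
    [[-0.244,-0.045,0],[0,0,0],100],
    [[-0.244,-0.046,0.12],[0,0,0],100],
    [[-0.244,-0.046,0.24],[0,0,0],100],
    [[-0.244,-0.046,0.36],[0,0,0],100],
    [[-0.244,-0.046,0.46],[0,0,0],100],
    [[-0.244,-0.046,0.54],[0,0,0],100],
    [[-0.244,-0.046,0.54],[0,0,0],100],
    [[-0.244,-0.046,0.54],[0,0,0],100],
  ],
)

```text
t: 3.78
tool_pos: [0.4526, 0.2597, 0.0838]
orientation: [2.473, -1.938, -0.001]
ft_force: [0.1, -0.9, 0.1]
gripper_width: 1.0
```

```bash
python3 go.py 0.4515,0.261,0.081
```

```text
t 3.77 tcp [0.4526 0.2597 0.0838] x [ 0.239 -0.971 -0.   ] q [-0.16  0.49 -0.58  1.96  0.37  0.8  -2.28] F [ 0.1 -0.9  0.1] w 1.0
turn [0.001 0.001 0.   ]
0.4515,0.261,0.081 [-0.0039  0.0019  0.007 ]
```

Request:
apply_moves(
  increments=[
    [[-0.004,0.002,0.005],[0,0,0],40],
    [[-0.004,0.002,0.005],[0,0,0],0],
    [[-0.004,0.002,0.005],[0,0,0],0],
    [[-0.004,0.002,0.005],[0,0,0],0],
    [[-0.004,0.002,0.005],[0,0,0],0],
    [[-0.004,0.002,0.005],[0,0,0],0],
    [[-0.004,0.002,0.005],[0,0,0],0],
    [[-0.004,0.002,0.005],[0,0,0],0],
  ],
  force=50,
)

```text
t: 4.78
tool_pos: [0.4517, 0.2612, 0.0823]
orientation: [-2.473, 1.937, 0.001]
ft_force: [-2.0, -0.8, 6.3]
gripper_width: 0.29
```

Request:
apply_moves(
  increments=[
    [[0,0,-0.03],[0,0,0],0],
    [[0,0,-0.1],[0,0,0],0],
    [[0,0,-0.2],[0,0,0],0],
    [[0,0,-0.32],[0,0,0],0],
    [[0,0,-0.42],[0,0,0],0],
    [[0,0,-0.5],[0,0,0],0],
    [[0,0,-0.5],[0,0,0],0],
  ],
)

```text
t: 5.65
tool_pos: [0.4524, 0.262, 0.2851]
orientation: [-2.47, 1.935, -0.003]
ft_force: [0.4, -0.2, -2.7]
gripper_width: 0.295
```

```bash
python3 go.py 0.495,-0.238,0.28
python3 - <<'E'
from h import *
for n in ['scene','top']:
    grab(n,n+'1'); im,d,ci,P=load(n+'1'); ok=d>0
    hsv=cv2.cvtColor(im,cv2.COLOR_RGB2HSV)
    q=P[ok&(abs(P[...,0]-.452)<.06)&(abs(P[...,1]-.26)<.06)&(hsv[...,0]<15)&(hsv[...,1]>150)&(P[...,2]>.1)]
    for lo,hi in [(.17,.30)]:
        print(n,len(q),np.percentile(q,[1,50,99],axis=0).round(3))
im=cv2.imread('pics/scene1.png'); cv2.imwrite('pics/c1.png',cv2.resize(im[90:330,280:480],None,fx=2.4,fy=2.4))
E
```

```text
t 5.65 tcp [0.4524 0.262  0.2851] x [ 0.239 -0.971 -0.001] q [-0.06  0.26 -0.68  1.74  0.17  1.2  -2.11] F [ 0.4 -0.2 -2.7] w 0.295
turn [-0.009  0.003  0.   ]
0.495,-0.238,0.28 [1.2393 0.1959 0.0102]
scene 507 [[0.445 0.239 0.223]
 [0.469 0.269 0.253]
 [0.486 0.292 0.329]]
top 455 [[0.421 0.225 0.242]
 [0.439 0.247 0.253]
 [0.497 0.282 0.62 ]]
```

View pics/c1.png

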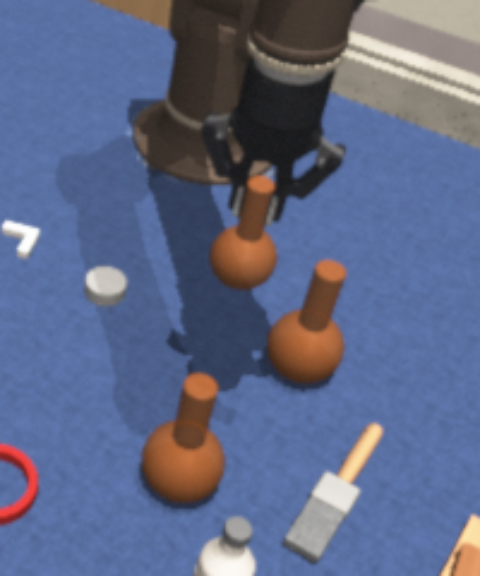

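The crop shows the small flask held upright by its neck at (255,210), with nothing else disturbed. I'll carry it to the ring.

Request:
apply_moves(
  increments=[
    [[0.1,0.01,0],[0,0,0],0],
    [[0.22,0.03,0],[0,0,0],0],
    [[0.34,0.05,0],[0,0,0],0],
    [[0.46,0.07,0],[0,0,0],0],
    [[0.58,0.09,0],[0,0,0],0],
    [[0.7,0.11,0],[0,0,0],0],
    [[0.82,0.13,0],[0,0,0],0],
    [[0.92,0.15,0],[0,0,0],0],
    [[1.0,0.16,0],[0,0,0],0],
    [[1.0,0.16,0],[0,0,0],0],
  ],
)

```text
t: 7.0
tool_pos: [0.4837, -0.1457, 0.2801]
orientation: [2.467, -1.942, -0.005]
ft_force: [0.3, 0.4, -2.3]
gripper_width: 0.29
```

```bash
python3 go.py 0.495,-0.238,0.24
```

```text
t 7.0 tcp [ 0.4837 -0.1457  0.2801] x [ 0.235 -0.972 -0.001] q [ 0.55  0.2  -0.41  1.79  0.08  1.18 -1.22] F [ 0.3  0.4 -2.3] w 0.29
turn [0.007 0.002 0.   ]
0.495,-0.238,0.24 [0.231  0.0265 0.1   ]
```

Request:
apply_moves(
  increments=[
    [[0.08,0.01,0],[0,0,0],0],
    [[0.16,0.02,0],[0,0,0],0],
    [[0.231,0.0265,0.05],[0.007,0.002,0],0],
    [[0.231,0.0265,0.1],[0.007,0.002,0],0],
    [[0.231,0.0265,0.1],[0.007,0.002,0],0],
    [[0.231,0.0265,0.1],[0.007,0.002,0],0],
    [[0.231,0.0265,0.1],[0.007,0.002,0],0],
  ],
)

```text
t: 7.88
tool_pos: [0.4955, -0.2375, 0.2408]
orientation: [-2.469, 1.942, -0.002]
ft_force: [0.0, -0.0, -2.1]
gripper_width: 0.29
```

```bash
python3 go.py 0.495,-0.238,0.144
python3 - <<'E'
from h import *
for n in ['scene','top','wrist']:
    grab(n,n+'2'); im,d,ci,P=load(n+'2'); ok=d>0
    hsv=cv2.cvtColor(im,cv2.COLOR_RGB2HSV)
    q=P[ok&(abs(P[...,0]-.495)<.07)&(abs(P[...,1]+.238)<.07)&(hsv[...,0]<15)&(hsv[...,1]>150)&(P[...,2]>.1)&(P[...,2]<.3)]
    if len(q)>20:
      b=q[(q[:,2]<.215)]
      # sphere fit of belly
      A=np.c_[2*b,np.ones(len(b))]; s=np.linalg.lstsq(A,(b**2).sum(1),rcond=None)[0]
      print(n,len(b),'sphere',s[:3].round(4),np.sqrt(s[3]+s[:3]@s[:3]).round(4),np.percentile(q,[1,50,99],axis=0).round(3))
im=cv2.imread('pics/scene2.png')[60:240,140:320]; w=cv2.imread('pics/wrist2.png')
cv2.imwrite('pics/c2.png',np.hstack([cv2.resize(im,(400,400)),cv2.resize(w,(400,400))]))
E
```

```text
t 7.88 tcp [ 0.4955 -0.2375  0.2408] x [ 0.236 -0.972  0.001] q [ 0.64  0.3  -0.35  1.75  0.11  1.11 -1.08] F [ 0.  -0.  -2.1] w 0.29
turn [-0.002 -0.001  0.   ]
0.495,-0.238,0.144 [0.0009 0.0017 0.2421]
scene 182 sphere [ 0.4976 -0.2342  0.1915] 0.028 [[ 0.482 -0.247  0.189]
 [ 0.507 -0.225  0.21 ]
 [ 0.527 -0.206  0.286]]
top 332 sphere [ 0.4948 -0.2385  0.1874] 0.0332 [[ 0.463 -0.261  0.184]
 [ 0.477 -0.229  0.207]
 [ 0.522 -0.205  0.225]]
wrist 1828 sphere [ 0.4953 -0.2374  0.187 ] 0.0334 [[ 0.484 -0.266  0.186]
 [ 0.505 -0.236  0.249]
 [ 0.528 -0.207  0.284]]
```

View pics/c2.png

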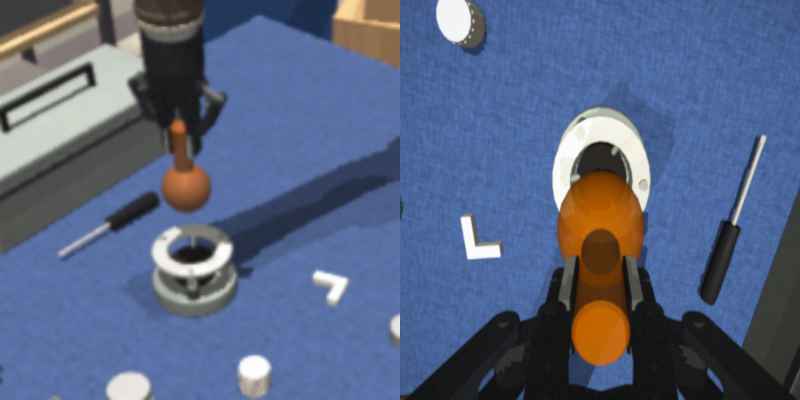

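The crop shows the flask upright over the ring, with the belly centre at (0.495,-0.238,0.187), so it lines up with the ring. I'll lower it gently.

Request:
apply_moves(
  increments=[
    [[0.001,0.003,0.06],[0,0,0],0],
    [[0.001,0.003,0.12],[0,0,0],0],
    [[0.001,0.003,0.16],[0,0,0],0],
    [[0.001,0.003,0.19],[0,0,0],0],
    [[0.001,0.003,0.21],[0,0,0],0],
    [[0.001,0.003,0.222],[0,0,0],0],
    [[0.001,0.003,0.232],[0,0,0],0],
    [[0.001,0.003,0.238],[0,0,0],0],
    [[0.001,0.003,0.238],[0,0,0],0],
  ],
)

```text
t: 9.15
tool_pos: [0.4943, -0.2385, 0.1455]
orientation: [-2.469, 1.942, -0.002]
ft_force: [0.7, 0.3, -2.2]
gripper_width: 0.288
```

```bash
python3 go.py 0.495,-0.238,0.144 0.495,-0.238,0.143
```

```text
t 9.15 tcp [ 0.4943 -0.2385  0.1455] x [ 0.235 -0.972  0.001] q [ 0.62  0.4  -0.33  1.86  0.16  0.91 -1.12] F [ 0.7  0.3 -2.2] w 0.288
turn [-0.002 -0.001 -0.   ]
0.495,-0.238,0.144 [-0.0008 -0.002   0.0037]
0.495,-0.238,0.143 [-0.0008 -0.002   0.0062]
```

Not touching yet; go down in about 1 mm steps.

Request:
apply_moves(
  increments=[
    [[-0.0005,-0.001,0.003],[0,0,0],0],
    [[-0.0005,-0.001,0.006],[0,0,0],0],
    [[-0.0005,-0.001,0.006],[0,0,0],0],
  ],
)

```text
t: 9.52
tool_pos: [0.495, -0.2383, 0.1436]
orientation: [-2.469, 1.942, -0.003]
ft_force: [-0.3, 0.1, 3.0]
gripper_width: 0.295
```

Contact: the force went from -2.2 to +3 N. I'll release and retreat straight up.

Request:
apply_moves(
  increments=[
    [[0,0,0],[0,0,0],40],
    [[0,0,0],[0,0,0],60],
    [[0,0,0],[0,0,0],100],
    [[0,0,0],[0,0,0],100],
    [[0,0,0],[0,0,0],100],
    [[0,0,-0.1],[0,0,0],100],
    [[0,0,-0.22],[0,0,0],100],
    [[0,0,-0.35],[0,0,0],100],
    [[0,0,-0.35],[0,0,0],100],
  ],
)

```text
t: 10.65
tool_pos: [0.4968, -0.2388, 0.288]
orientation: [-2.467, 1.941, -0.015]
ft_force: [0.3, -0.7, -0.7]
gripper_width: 0.995
```

```bash
python3 go.py 0.588,-0.0423,0.25
python3 - <<'E'
from h import *
for n in ['scene','top','wrist']:
    grab(n,n+'3'); im,d,ci,P=load(n+'3'); ok=d>0
    hsv=cv2.cvtColor(im,cv2.COLOR_RGB2HSV)
    m=ok&(abs(P[...,0]-.495)<.07)&(abs(P[...,1]+.238)<.07)&(hsv[...,0]<15)&(hsv[...,1]>150)
    for lo,hi in [(.181,.2),(.13,.18)]:
        q=P[m&(P[...,2]>lo)&(P[...,2]<hi)]
        if len(q)>10: print(n,lo,len(q),cv2.minEnclosingCircle(q[:,:2].astype(np.float32)),q[:,2].mean().round(4),q[:,2].max().round(4))
    q=P[ok&(abs(P[...,0]-.588)<.04)&(abs(P[...,1]+.042)<.04)&(P[...,2]>.036)&(P[...,2]<.05)]
    if len(q)>10: print(n,'cap',len(q),cv2.minEnclosingCircle(q[:,:2].astype(np.float32)))
    q=P[ok&(abs(P[...,0]-.495)<.07)&(abs(P[...,1]+.238)<.07)&(hsv[...,1]<60)&(P[...,2]>.074)&(P[...,2]<.09)]
    if len(q)>10: print(n,'ring z',np.median(q[:,2]),cv2.minEnclosingCircle(q[:,:2].astype(np.float32)))
E
```

```text
t 10.65 tcp [ 0.4968 -0.2388  0.288 ] x [ 0.235 -0.972  0.006] q [ 0.65  0.26 -0.35  1.69  0.1   1.2  -1.06] F [ 0.3 -0.7 -0.7] w 0.995
turn [-0.015 -0.012  0.   ]
0.588,-0.0423,0.25 [-0.4244 -0.3364  0.095 ]
scene 0.181 26 ((0.4964543581008911, -0.23212102055549622), 0.009842688217759132) 0.1862 0.1904
scene cap 112 ((0.587471067905426, -0.03994099795818329), 0.02164931409060955)
scene ring z 0.08007903369567104 ((0.49570706486701965, -0.23752912878990173), 0.05791034549474716)
top 0.181 40 ((0.4906516671180725, -0.238834947347641), 0.010378841310739517) 0.1876 0.1907
top 0.13 43 ((0.4867253601551056, -0.2354481816291809), 0.009574358351528645) 0.1544 0.1795
top cap 201 ((0.5880957245826721, -0.04317670315504074), 0.020303519442677498)
top ring z 0.08049202755638962 ((0.49494799971580505, -0.239222913980484), 0.05734911933541298)
wrist 0.181 70 ((0.49508899450302124, -0.23797836899757385), 0.012860812246799469) 0.1862 0.1884
wrist 0.13 259 ((0.49936768412590027, -0.2369336634874344), 0.012014960870146751) 0.1558 0.1799
wrist cap 1616 ((0.5881525278091431, -0.04223939776420593), 0.020114248618483543)
wrist ring z 0.08034272330629147 ((0.4952549636363983, -0.23832036554813385), 0.05714892968535423)
```

Request:
apply_moves(
  increments=[
    [[-0.15,-0.12,0],[-0.01,-0.01,0],100],
    [[-0.29,-0.23,0],[-0.01,-0.01,0],100],
    [[-0.4244,-0.336,0.05],[-0.015,-0.012,0],100],
    [[-0.4244,-0.336,0.1],[-0.015,-0.012,0],100],
    [[-0.4244,-0.336,0.22],[-0.015,-0.012,0],100],
    [[-0.4244,-0.336,0.34],[-0.015,-0.012,0],100],
    [[-0.4244,-0.336,0.44],[-0.015,-0.012,0],100],
    [[-0.4244,-0.336,0.5],[-0.015,-0.012,0],100],
    [[-0.4244,-0.336,0.5],[-0.015,-0.012,0],100],
    [[-0.4244,-0.336,0.5],[-0.015,-0.012,0],100],
  ],
)

```text
t: 12.05
tool_pos: [0.5852, -0.0415, 0.083]
orientation: [2.467, -1.941, -0.014]
ft_force: [-0.8, 0.4, -0.2]
gripper_width: 1.004
```

```bash
python3 go.py 0.588,-0.0423,0.012
```

```text
t 12.05 tcp [ 0.5852 -0.0415  0.083 ] x [ 0.235 -0.972 -0.006] q [ 0.28  0.55 -0.4   1.8   0.27  0.85 -1.57] F [-0.8  0.4 -0.2] w 1.004
turn [0.014 0.011 0.   ]
0.588,-0.0423,0.012 [ 0.0047 -0.0077  0.1774]
```

Request:
apply_moves(
  increments=[
    [[0.005,-0.007,0.07],[0.008,0.006,0],100],
    [[0.005,-0.007,0.13],[0.008,0.006,0],100],
    [[0.005,-0.007,0.17],[0.008,0.006,0],100],
    [[0.005,-0.007,0.193],[0.008,0.006,0],100],
    [[0.005,-0.007,0.193],[0.008,0.006,0],100],
  ],
)

```text
t: 12.68
tool_pos: [0.5878, -0.0424, 0.0058]
orientation: [2.468, -1.942, -0.007]
ft_force: [0.7, 0.1, -0.1]
gripper_width: 0.999
```

```bash
python3 go.py 0.588,-0.0423,0.006
```

```text
t 12.68 tcp [ 0.5878 -0.0424  0.0058] x [ 0.235 -0.972 -0.003] q [ 0.25  0.66 -0.35  1.84  0.33  0.7  -1.62] F [ 0.7  0.1 -0.1] w 0.999
turn [ 0.006  0.005 -0.   ]
0.588,-0.0423,0.006 [-0.0001 -0.0007 -0.0005]
```

Request:
apply_moves(
  increments=[
    [[0,0,0],[0,0,0],55],
    [[0,0,0],[0,0,0],40],
    [[0,0,0],[0,0,0],30],
    [[0,0,0],[0,0,0],30],
    [[0,0,0],[0,0,0],30],
    [[0,0,0],[0,0,0],30],
    [[0,0,0],[0,0,0],30],
  ],
  force=30,
)

```text
t: 13.55
tool_pos: [0.5881, -0.0424, 0.0065]
orientation: [2.469, -1.942, -0.005]
ft_force: [-1.0, 0.5, 6.5]
gripper_width: 0.46
```

Request:
apply_moves(
  increments=[
    [[0,0,-0.05],[0.003,0.002,0],30],
    [[0,0,-0.15],[0.005,0.004,0],30],
    [[0,0,-0.28],[0.005,0.004,0],30],
    [[0,0,-0.4],[0.005,0.004,0],30],
    [[0,0,-0.52],[0.005,0.004,0],30],
    [[0,0,-0.6],[0.005,0.004,0],30],
    [[0,0,-0.62],[0.005,0.004,0],30],
    [[0,0,-0.62],[0.005,0.004,0],30],
  ],
)

```text
t: 14.55
tool_pos: [0.5887, -0.0428, 0.2548]
orientation: [-2.469, 1.942, -0.001]
ft_force: [-0.2, -0.8, -0.5]
gripper_width: 0.465
```

```bash
python3 go.py 0.495,-0.238,0.25
```

```text
t 14.55 tcp [ 0.5887 -0.0428  0.2548] x [ 0.235 -0.972  0.   ] q [ 0.33  0.37 -0.45  1.63  0.17  1.18 -1.49] F [-0.2 -0.8 -0.5] w 0.465
turn [-0.001 -0.    -0.   ]
0.495,-0.238,0.25 [0.4191 0.3424 0.0118]
```

Request:
apply_moves(
  increments=[
    [[0.1,0.08,0],[0,0,0],30],
    [[0.2,0.163,0],[0,0,0],30],
    [[0.3,0.245,0],[0,0,0],30],
    [[0.38,0.31,0],[0,0,0],30],
    [[0.419,0.342,0],[0,0,0],30],
    [[0.419,0.342,0.02],[0,0,0],30],
    [[0.419,0.342,0.04],[0,0,0],30],
    [[0.419,0.342,0.04],[0,0,0],30],
    [[0.419,0.342,0.04],[0,0,0],30],
  ],
)

```text
t: 15.68
tool_pos: [0.4956, -0.237, 0.2385]
orientation: [-2.47, 1.94, 0.0]
ft_force: [-0.0, -0.3, -0.7]
gripper_width: 0.463
```

```bash
python3 go.py 0.495,-0.238,0.20
python3 - <<'E'
from h import *
tz=robot.read_state()['tool_pos'][2]
for n in ['scene','top','wrist']:
    grab(n,n+'4'); im,d,ci,P=load(n+'4'); ok=d>0
    hsv=cv2.cvtColor(im,cv2.COLOR_RGB2HSV)
    near=ok&(abs(P[...,0]-.495)<.04)&(abs(P[...,1]+.238)<.04)
    q=P[near&(hsv[...,1]<60)&(hsv[...,2]>150)&(P[...,2]>tz+.026)&(P[...,2]<tz+.042)]
    if len(q)>10: print(n,'captop',len(q),cv2.minEnclosingCircle(q[:,:2].astype(np.float32)),np.median(q[:,2]))
    q=P[near&(hsv[...,0]<15)&(hsv[...,1]>150)&(P[...,2]>.13)]
    if len(q)>10: print(n,'neck',len(q),cv2.minEnclosingCircle(q[:,:2].astype(np.float32)),q[:,2].max())
im=cv2.imread('pics/scene4.png')[60:240,140:320]; w=cv2.imread('pics/wrist4.png')
cv2.imwrite('pics/c4.png',np.hstack([cv2.resize(im,(400,400)),cv2.resize(w,(400,400))]))
E
```

```text
t 15.68 tcp [ 0.4956 -0.237   0.2385] x [ 0.237 -0.972 -0.   ] q [ 0.66  0.3  -0.37  1.75  0.12  1.11 -1.08] F [-0.  -0.3 -0.7] w 0.463
turn [-0.001  0.001 -0.   ]
0.495,-0.238,0.20 [0.0022 0.0021 0.0963]
scene captop 35 ((0.5074416995048523, -0.23015545308589935), 0.013066336512565613) 0.27019463963413726
scene neck 35 ((0.4977530837059021, -0.2349882870912552), 0.011000578291714191) 0.18960145738821554
top neck 46 ((0.4873974323272705, -0.23461005091667175), 0.010153541341423988) 0.18917828227129552
wrist captop 920 ((0.5068166255950928, -0.23143313825130463), 0.016386641189455986) 0.2721155095407556
wrist neck 605 ((0.49662405252456665, -0.23740482330322266), 0.012694189324975014) 0.18907413664270373
```

View pics/c4.png

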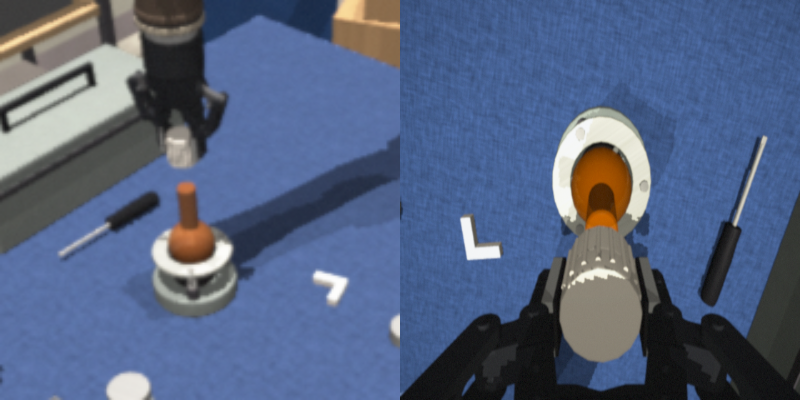

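The flask stands in the ring and the cap is held above it. My brightness filter only caught the cap's lit edge, so I'll redo the cap-top fit.

Run:
```python
from h import *
im,d,ci,P=load('wrist4'); ok=d>0
hsv=cv2.cvtColor(im,cv2.COLOR_RGB2HSV)
m=(ok&(abs(P[...,0]-.495)<.04)&(abs(P[...,1]+.238)<.04)&(hsv[...,1]<60)&(hsv[...,2]>90)&(P[...,2]>.269)&(P[...,2]<.277)).astype(np.uint8)
k,l,st,c=cv2.connectedComponentsWithStats(m); i=1+st[1:,4].argmax(); q=P[l==i]
print(len(q),cv2.minEnclosingCircle(q[:,:2].astype(np.float32)),q[:,2].mean())
A=np.c_[q[:,:2],np.ones(len(q))]; print('tilt',np.linalg.lstsq(A,q[:,2],rcond=None)[0])
m=ok&(abs(P[...,0]-.495)<.04)&(abs(P[...,1]+.238)<.04)&(hsv[...,0]<15)&(hsv[...,1]>150)&(P[...,2]>.135)&(P[...,2]<.18)
q=P[m]; print('neck fit',circ(q))
```

```text
9367 ((0.4960784912109375, -0.2369905412197113), 0.020442623645067215) 0.2724746974083052
tilt [-0.01209218 -0.00628414  0.2770105 ]
neck fit (array([ 0.49464195, -0.23801337]), np.float64(0.012850683888705576))
```

Request:
apply_moves(
  increments=[
    [[0.002,0.0025,0.04],[0,0,0],30],
    [[0.002,0.0025,0.08],[0,0,0],30],
    [[0.002,0.0025,0.1],[0,0,0],30],
    [[0.002,0.0025,0.1],[0,0,0],30],
    [[0.002,0.0025,0.115],[0,0,0],30],
    [[0.002,0.0025,0.13],[0,0,0],30],
    [[0.002,0.0025,0.145],[0,0,0],30],
    [[0.002,0.0025,0.155],[0,0,0],30],
    [[0.002,0.0025,0.162],[0,0,0],30],
    [[0.002,0.0025,0.162],[0,0,0],30],
  ],
)

```text
t: 17.08
tool_pos: [0.4947, -0.2386, 0.174]
orientation: [-2.469, 1.941, -0.001]
ft_force: [0.2, 0.3, -0.4]
gripper_width: 0.461
```

Request:
apply_moves(
  increments=[
    [[0,-0.001,0.003],[0,0,0],30],
    [[0,-0.001,0.006],[0,0,0],30],
    [[0,-0.001,0.009],[0,0,0],30],
    [[0,-0.001,0.009],[0,0,0],30],
  ],
)

```text
t: 17.58
tool_pos: [0.4953, -0.2385, 0.1706]
orientation: [-2.469, 1.941, -0.002]
ft_force: [-0.1, -0.3, 2.3]
gripper_width: 0.461
```

Contact at the expected height (2.3 N). I'll release, retreat and look.

Request:
apply_moves(
  increments=[
    [[0,0,0],[0,0,0],60],
    [[0,0,0],[0,0,0],80],
    [[0,0,0],[0,0,0],100],
    [[0,0,0],[0,0,0],100],
    [[0,0,-0.05],[0,0,0],100],
    [[0,0,-0.12],[0,0,0],100],
    [[0,0,-0.2],[0,0,0],100],
    [[0,0,-0.22],[0,0,0],100],
    [[0,0,-0.22],[0,0,0],0],
    [[0,0,-0.22],[0,0,0],0],
  ],
  force=60,
)

```text
t: 18.82
tool_pos: [0.4945, -0.2383, 0.2573]
orientation: [-2.47, 1.942, 0.001]
ft_force: [1.6, 0.5, 0.6]
gripper_width: 0.604
```

Request:
apply_moves(
  increments=[
    [[0,0,0],[0,0,0],0],
    [[0,0,0],[0,0,0],0],
    [[0,0,0],[0,0,0],0],
    [[0,0,0],[0,0,0],0],
  ],
)

```text
t: 19.32
tool_pos: [0.4945, -0.2383, 0.2572]
orientation: [-2.47, 1.942, 0.002]
ft_force: [0.1, 0.3, -1.1]
gripper_width: -0.004
```

```bash
cat > chk.py <<'E'
import sys; from h import *
k=sys.argv[1]; zc=float(sys.argv[2])
for n in ['scene','top','wrist']:
    grab(n,n+k); im,d,ci,P=load(n+k); ok=d>0
    hsv=cv2.cvtColor(im,cv2.COLOR_RGB2HSV)
    near=ok&(abs(P[...,0]-.495)<.04)&(abs(P[...,1]+.238)<.04)
    q=P[near&(hsv[...,1]<60)&(hsv[...,2]>90)&(abs(P[...,2]-zc)<.005)]
    if len(q)>10: print(n,'captop',len(q),cv2.minEnclosingCircle(q[:,:2].astype(np.float32)),np.median(q[:,2]))
    q=P[ok&(abs(P[...,0]-.495)<.07)&(abs(P[...,1]+.238)<.07)&(hsv[...,1]<60)&(hsv[...,2]>90)&(P[...,2]>.05)&(P[...,2]<.09)]
    h,e=np.histogram(q[:,2],40,(.05,.09)); print(n,'ring z mode',e[h.argmax()]+.0005,h.max())
im=cv2.imread(f'pics/scene{k}.png')[60:240,140:320]; w=cv2.imread(f'pics/wrist{k}.png')
cv2.imwrite(f'pics/c{k}.png',np.hstack([cv2.resize(im,(400,400)),cv2.resize(w,(400,400))]))
E
python3 go.py 0.495,-0.238,0.205; python3 chk.py 5 0.205
```

```text
t 19.32 tcp [ 0.4945 -0.2383  0.2572] x [ 0.236 -0.972 -0.001] q [ 0.66  0.29 -0.37  1.73  0.11  1.15 -1.08] F [ 0.1  0.3 -1.1] w -0.004
turn [0.001 0.002 0.   ]
0.495,-0.238,0.205 [-0.0004 -0.0014  0.1306]
scene captop 96 ((0.4945933222770691, -0.23693983256816864), 0.02190447598695755) 0.20478558174182399
scene ring z mode 0.0795 67
top captop 91 ((0.49262112379074097, -0.23740920424461365), 0.01984250731766224) 0.2050216619268186
top ring z mode 0.0795 201
wrist captop 3782 ((0.49624842405319214, -0.23802728950977325), 0.020405244082212448) 0.20519819296461023
wrist ring z mode 0.0805 2830
```

View pics/c5.png

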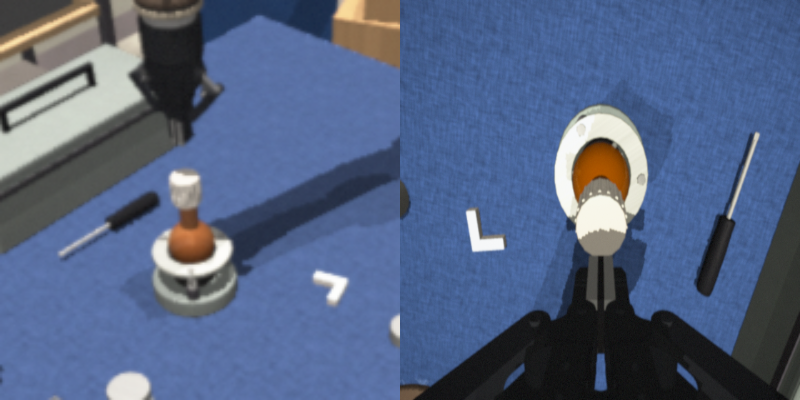

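The cap sits on the neck, with its top at 0.205 m as expected. Now I'll press down slowly with the fingers shut.

Request:
apply_moves(
  increments=[
    [[0,-0.001,0.05],[0,0,0],0],
    [[0,-0.001,0.1],[0,0,0],0],
    [[0,-0.001,0.12],[0,0,0],0],
    [[0,-0.001,0.13],[0,0,0],0],
    [[0,-0.001,0.137],[0,0,0],0],
    [[0,-0.001,0.145],[0,0,0],0],
    [[0,-0.001,0.152],[0,0,0],0],
    [[0,-0.001,0.16],[0,0,0],0],
    [[0,-0.001,0.16],[0,0,0],0],
  ],
)

```text
t: 20.6
tool_pos: [0.4953, -0.2383, 0.1939]
orientation: [-2.469, 1.941, -0.001]
ft_force: [-0.2, -0.5, 6.8]
gripper_width: 0.001
```

Request:
apply_moves(
  increments=[
    [[0,0,0.006],[0,0,0],0],
    [[0,0,0.012],[0,0,0],0],
    [[0,0,0.018],[0,0,0],0],
    [[0,0,0.023],[0,0,0],0],
    [[0,0,0.025],[0,0,0],0],
    [[0,0,0.025],[0,0,0],0],
  ],
)

```text
t: 21.35
tool_pos: [0.4962, -0.2386, 0.1852]
orientation: [-2.469, 1.941, -0.004]
ft_force: [-0.9, -0.0, 10.0]
gripper_width: 0.001
```

Request:
apply_moves(
  increments=[
    [[-0.001,-0.002,0.003],[0,0,0],0],
    [[-0.001,-0.002,0.006],[0,0,0],0],
    [[-0.001,-0.002,0.006],[0,0,0],0],
    [[-0.001,-0.002,0.006],[0,0,0],0],
  ],
)

```text
t: 21.85
tool_pos: [0.4983, -0.2388, 0.1853]
orientation: [-2.468, 1.941, -0.011]
ft_force: [-2.8, 0.6, 16.5]
gripper_width: -0.001
```

Request:
apply_moves(
  increments=[
    [[0,0.003,0.006],[0.003,0,0],0],
    [[0,0.005,0.008],[0.005,0,0],0],
    [[0,0.005,0.008],[0.005,0,0],0],
    [[0,0.005,0.008],[0.005,0,0],0],
    [[0,0.005,0.008],[0.005,0,0],0],
  ],
)

```text
t: 22.48
tool_pos: [0.4985, -0.2399, 0.1853]
orientation: [-2.466, 1.939, -0.023]
ft_force: [-2.1, 0.7, 20.5]
gripper_width: -0.004
```

```bash
python3 go.py 0.495,-0.238,0.185; python3 chk.py 6 0.185; python3 go.py
```

```text
t 22.48 tcp [ 0.4985 -0.2399  0.1853] x [ 0.236 -0.972  0.009] q [ 0.65  0.35 -0.36  1.82  0.15  0.98 -1.11] F [-2.1  0.7 20.5] w -0.004
turn [-0.024 -0.017  0.   ]
0.495,-0.238,0.185 [-0.0067  0.0074  0.0005]
scene captop 63 ((0.5004415512084961, -0.2362753003835678), 0.019377367570996284) 0.1852964052819347
scene ring z mode 0.0595 56
top captop 41 ((0.4986231029033661, -0.24027583003044128), 0.02064872533082962) 0.18580303629471628
top ring z mode 0.0605 229
wrist captop 3134 ((0.49958446621894836, -0.23915208876132965), 0.020517343655228615) 0.18507192017784568
wrist ring z mode 0.0605 3828
t 22.62 tcp [ 0.4985 -0.2399  0.1853] x [ 0.236 -0.972  0.009] q [ 0.65  0.35 -0.36  1.82  0.15  0.98 -1.11] F [-3.1  0.8 20.9] w 0.0
turn [-0.024 -0.017  0.   ]
```

View pics/c6.png

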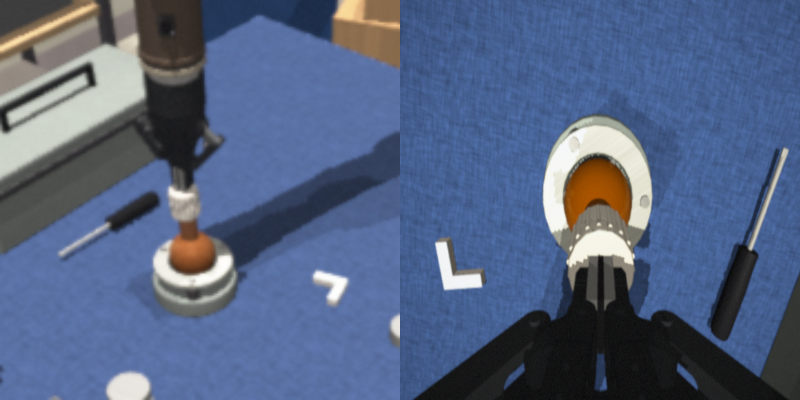

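The ring top dropped from 0.0805 to 0.0605 m, so it is on its stop, and the push holds steady at about 21 N. I'll check from the saved pictures that the flask is upright, then hand in.

Run:
```python
from h import *
for n in ['wrist5','wrist6','scene5','scene6']:
    im,d,ci,P=load(n); hsv=cv2.cvtColor(im,cv2.COLOR_RGB2HSV)
    dz=.02*(n[-1]=='6')
    m=(d>0)&(abs(P[...,0]-.495)<.05)&(abs(P[...,1]+.238)<.05)&(hsv[...,0]<15)&(hsv[...,1]>150)
    for lo,hi in [(.13,.145),(.145,.16)]:
        q=P[m&(P[...,2]>lo-dz)&(P[...,2]<hi-dz)]
        if len(q)>8: print(n,lo,len(q),circ(q), q.mean(0).round(4))
    b=P[m&(P[...,2]<.115-dz)&(P[...,2]>.07-dz)]
    A=np.c_[2*b,np.ones(len(b))]; s=np.linalg.lstsq(A,(b**2).sum(1),rcond=None)[0]; print('belly',s[:3].round(4))
```

```text
belly [ 0.4946 -0.2381  0.0905]
wrist6 0.13 37 (array([ 0.49753344, -0.23861001]), np.float64(0.01179822948121917)) [ 0.5078 -0.2346  0.1127]
belly [ 0.4954 -0.2384  0.0707]
belly [ 0.4971 -0.2348  0.0923]
scene6 0.13 9 (array([ 0.49849576, -0.23384496]), np.float64(0.007997300990918456)) [ 0.5017 -0.2293  0.113 ]
belly [ 0.4972 -0.2354  0.0724]
```

```bash
python3 -c "
from h import *
print(robot.hand_in())"
```

```text
the job is handed in; nothing more can be done
None
```

The small amber flask stands in the mixer ring, the cap is over its neck, and the ring is pressed fully down. I handed it in at 22.6 s with the shut fingers still pressing on the cap.

**Last checks:**
- **Ring:** its top went from 0.0805 to 0.0605 m, so it is 20 mm down, on its stop. The tool no longer sank as the push rose from about 10 N to 21 N, which also says it is on the stop.
- **Cap:** its top is at 0.185 m, exactly where it should be with the ring down.
- **Flask:** the belly centre moved only about 1 mm sideways during the press.

**Less than ideal:**
- **Sideways drift:** while pressing, the tool and cap drifted about 3–4 mm in x, leaving about 3 N of side force. Part of this came from a small sideways correction I gave in the wrong direction. A second correction did not bring it back.
- **Neck fit:** after the drift it put the neck about 2 mm off the belly's axis, but from few points. The flask may therefore lean slightly.
- **Bystanders:** I didn't measure them again at the end. I planned the path clear of them and saw no sign of contact.

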